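# Take the left-hand spinner nut off a fume-extractor fan

## Task

The fume extractor's impeller has to come out for cleaning: undo the off-white nut in the middle of the fan, which has a left-hand thread as the arrow engraved in it shows, and lift it off only once it has run clear of its thread. Turn it gently, letting your hand rise with it so that the thread is never strained. Set the nut down in the screw dish, without dropping it, and leave everything else where it is.

Things in the scene. Friction and masses are not known exactly. Their poses are not given: they have to be found in the camera images.
- nut: Fan's spinner nut: off-white ribbed plastic cap, 34 mm across, 35 mm high, upright in the middle of the fan; a groove runs round it, a clockwise arrow and a radial line are engraved in its flat top. Loose, 45 g. Origin: centre of its underside, at first about 46 mm above the bench; z up its axis, x to the line. Turned clockwise (from above) it undoes and climbs; counter-clockwise it tightens.
- nut_mark (a point): Outer end of the line engraved in the nut's top, 15 mm from its axis, 35 mm above its underside. Shows how far the nut has really turned, should the fingers slip on it. It first points along the fan's x within 0.25 rad; the nut needs more than half a turn and less than a whole one to come off, so several grasps, and stays put when let go between them.
- nut_top (a point): Centre of the nut's flat top, 35 mm above its underside. How fast the nut climbs is not given (1 to 4 cm a turn): a hand that keeps its height while turning soon strains the thread, so read the vertical force and rise with it. On the thread an upward tug meets a stop within 2 to 3 mm; past it the nut lifts freely.
- fan: Fume-extractor fan on its back, grille off, fixed to the bench: black housing 150 x 150 mm, its rim 46 mm above the bench, round mouth 134 mm wide; in it seven blue-grey blades (below 40 mm) and a hub, 39 mm wide, top at 42 mm. Only nut and spindle stand above the rim. Origin: centre of its underside, on the spindle's axis; z up; x, y along the housing's sides.
- spindle: The fan's upright steel spindle with a coarse left-hand thread, 21 mm across, inside the nut at first. It does not turn. It ends 72 mm above the bench: lift the nut's underside past that. Origin and axes as the fan's. A sprung brass washer under the nut pushes it up with about 10 N over the first 2 mm of its climb.
- screw_dish: White steel dish with a few small screws, 92 mm across the rim, 18 mm high, loose, about 90 g. Origin: centre of its underside; its floor lies 4 mm above that and is about 60 mm wide.
- solder_reel: Reel of solder on a sheet-metal stand, 59 x 78 x 64 mm, behind the work; origin at the centre of its underside. A bystander.
- driver_black: Black and yellow screwdriver, 154 mm long, lying behind the work; origin under its middle. A bystander.
- driver_red: Red screwdriver, 204 mm long, lying on the grey mat at the right; origin under its middle. A bystander.
- relay_board: Small green circuit board with relays, 50 x 70 x 17 mm, on the grey mat at the right; origin at the centre of its underside. A bystander.
- grille: The fan's black front grille, 150 x 150 x 6 mm, lying on the grey mat at the right; origin at the centre of its underside. A bystander.

How it is judged (in metres and radians):
On the way, in this order (a step that is already met when the one before it is completed fails the run):
1. the nut has been turned clockwise by about a quarter turn or more while on its thread (y of nut_mark in the frame of fan below -0.012 m and z of nut in the frame of fan below 0.06 m and horizontal distance between nut and fan below 0.004 m), for 0.1 s.
2. the nut has been lifted clear of the spindle (z of nut in the frame of fan above 0.074 m and contact force between nut and spindle below 0.05 N), for 0.1 s.
At the end, for the whole second after the job is handed in: the nut lies at rest in the screw dish (its origin within 30 mm of the dish's middle and less than 30 mm above the dish's underside), and the dish stands level on the bench (horizontal distance between nut and screw_dish below 0.03 m and z of nut in the frame of screw_dish between 0 and 0.03 m and linear speed of nut below 0.02 m/s and height (world z) of screw_dish below 0.006 m and angle between screw_dish's own z axis and vertical below 0.15 rad); the robot touches nothing.
It fails at once if the thread is strained: nut and spindle press on each other with over 30 N (contact force between nut and spindle above 30 N).
It fails at once if the nut is turned the wrong way (counter-clockwise, tighter) by over half a radian (y of nut_mark in the frame of fan above 0.0097 m and z of nut in the frame of fan below 0.0452 m and horizontal distance between nut and fan below 0.006 m).
It fails at once if the nut is let go away from the fan with its underside over 45 mm above the bench (height (world z) of nut above 0.045 m and contact force between the fingers and nut below 0.01 N and horizontal distance between nut and fan above 0.03 m).
It fails at once if the dish is shoved by over 40 mm (distance of screw_dish from where it was at the start of the episode above 0.04 m).
It fails at once if another thing is shoved by over 30 mm (distance of any of solder_reel, driver_black, driver_red, relay_board, grille from where it was at the start of the episode above 0.03 m).
It also fails if it takes over 64 s, if anything falls off the work surface, if the arm or the gripper's body presses on something with over 40 N, if the wrist force passes 120 N, or if a joint passes its speed limit or range.

## Robot

A 7-joint arm with a two-finger parallel gripper is mounted at the origin on a cart in front of the work surface, level with it; the furniture and walls round the work are solid. World frame = base frame: x ahead of the robot, y to its left, z up, the work surface at z = 0. Lengths are in mm, angles in rad, forces in N, time in s.
With the tool pointing down it reaches from about 400 to 875 mm from the base axis. Payload 19.3 kg.
Tool frame: the origin (TCP) lies at the very end of the fingers, on their centre line; the grasp point (between the pads) lies 19 mm behind it (grip_point_offset is the z of the grasp point in the tool frame, in mm); z points along the fingers, y is the line along which they close (so a half turn about z gives the same grasp; the last joint's range is limited). The gripper opens to 85 mm and grips with 20 to 120 N. Pads are 22 mm wide; open, the fingers measure 114 mm over their backs; the gripper's body (76 mm by 85 mm) begins 54 mm behind the grasp point. The pads swing forward as they close: fully open they stand 13 mm farther back than shut.
Start: joints at [1.116, 0.521, -0.036, 1.599, 0.021, 1.021, -0.113], TCP at [234.581, -579.298, 231.291] pointing down, gripper open.
Joint ranges: [-2.91, 2.91], [-0.3, 2.13], [-1.5, 1.42], [0.17, 2.43], [-1.26, 4.41], [0.16, 1.93], [-2.52, 2.52]. Speed limits (rad/s): [1.89, 1.89, 2.39, 2.39, 3.01, 3.01, 3.01].

## Interface

Orientations are given as a 3x3 rotation matrix whose columns are the frame's x, y, z axes.
In Python, from workcell import movep, movel, goto_joints, open_gripper, clamp, wait, inverse_kinematics, read_state, camera, PlanningError, finish_job, grip_point_offset gives the robot as it stands. Calls block until the motion is done:
- movep(position, orientation): joint-space move of the TCP to a pose.
- movel(position, frame=None, max_speed=150, guard=None): straight line of the TCP; frame=None keeps the orientation; max_speed is the mean speed in mm/s. With guard (N) it stops when the force on the tool has changed by that much, and returns True; else False.
- goto_joints(angles): joint-space move.
- open_gripper() and clamp(): open the fingers fully, or close them until they stop; the grip force is fixed at half the most.
- wait(seconds).
- inverse_kinematics(position, orientation): joint angles nearest the present ones, or None.
- read_state(): the state.
- camera(name): name is "scene" or "top" or "wrist"; returns a dict with "image" (384x512x3 uint8, blue, green, red), "range_z" (384x512 float32, mm along the optical axis (not along the pixel's ray), 0 where there is no reading), "fx", "fy", "cx", "cy" (pixels), "cam_to_world" (4x4, takes a point from camera to world coordinates). Camera axes: x right, y up, looking along -z (the intrinsics and any distortion apply to the point x, -y, -z); pixel columns grow to the right and rows downward; lengths in mm; the calibration is good to about 2 mm. The wrist camera is an equidistant fisheye: a pixel r from the principal point sees the ray r / f radians off the axis. A picture is of the moment at which its call begins.
A pose or a line that the arm cannot do raises PlanningError and nothing moves.
- finish_job(): hands the job in; it is judged then, once.
The state is a dict: "time": time; "qpos": joint angles; "qvel": joint speeds; "joint_efforts": joint torques, N m; "eef_pos": TCP position; "tool_rot": TCP orientation; "ft_force": force on the tool from outside, world axes, zero at the start; "torque": the same for the moment, N m; "finger_gap": finger opening in mm; "gripper_force": force on a finger pad.
Only numpy, scipy, OpenCV 4.12 (cv2) and the standard library are available. Lean on these libraries where they do the work, as an engineer would, in place of code of your own. Each camera call takes 0.05 s, during which the arm holds its last target. There are 200 camera calls.

## Working session

There is one attempt and no reset: what is moved stays moved. The work goes in short steps, each a Python script; the robot and the scene stay as the last script left them, time stands still between calls to the robot, and variables do not carry over. Pictures are saved under pics/ and viewed, at most 10 in all, crops included, and the job is handed in when it is done.

```bash
ls; mkdir -p pics
python3 - <<'E'
from workcell import *
import cv2,numpy as np
s=read_state();print(s)
for n in("top","scene"):
    c=camera(n);np.savez(n+'.npz',**c);cv2.imwrite(f'pics/{n}0.png',c['image']);print(n,c['fx'],c['fy'],c['cx'],c['cy'],c['cam_to_world'].round(3).tolist(),[k for k in c])
print(grip_point_offset)
E
```

```text
pics
{'time': 0.0, 'qpos': array([ 1.11580889,  0.52202499, -0.03638222,  1.6000174 ,  0.02120261,
        1.02108727, -0.11279828]), 'qvel': array([ 0.00028156, -0.00019458, -0.00081369,  0.00108103, -0.00014077,
       -0.00022878,  0.00156426]), 'joint_efforts': array([-7.57408034e-04, -9.27109337e+01,  1.97939247e+00, -3.69930875e+01,
        1.76748162e-02,  8.22550384e-03, -2.44388156e-05]), 'eef_pos': array([ 234.4666036 , -578.98249427,  230.71491138]), 'tool_rot': array([[ 9.26862910e-01,  3.75399667e-01, -4.85042938e-04],
       [ 3.75399976e-01, -9.26862323e-01,  1.04508128e-03],
       [-5.72448586e-05, -1.15073219e-03, -9.99999336e-01]]), 'ft_force': array([ 0.17079653, -0.67350111, -0.84946994]), 'torque': array([0.00816393, 0.07311883, 0.01179807]), 'gripper_force': 0.0, 'finger_gap': 85.59949022327325}
top 403.40142281844015 403.40142281844015 252.0514656631206 188.670017083852 [[0.013, 0.993, -0.119, 362.982], [-1.0, 0.014, 0.003, -73.262], [0.005, 0.119, 0.993, 1336.169], [0.0, 0.0, 0.0, 1.0]] ['image', 'range_z', 'fx', 'fy', 'cx', 'cy', 'cam_to_world']
scene 425.3532647585214 425.3532647585214 250.55732209758258 191.06323535517046 [[-0.421, 0.678, -0.602, -169.291], [-0.907, -0.314, 0.28, 253.39], [0.001, 0.664, 0.748, 934.223], [0.0, 0.0, 0.0, 1.0]] ['image', 'range_z', 'fx', 'fy', 'cx', 'cy', 'cam_to_world']
-18.700000000000003
```

View pics/top0.png

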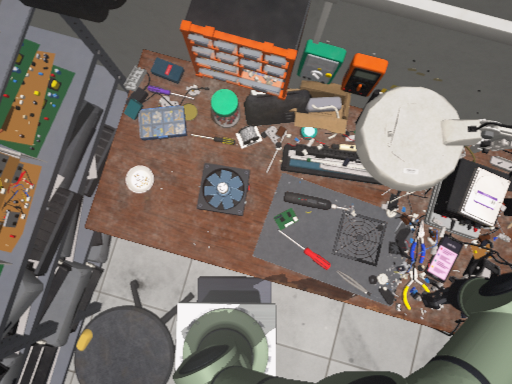

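View pics/scene0.png

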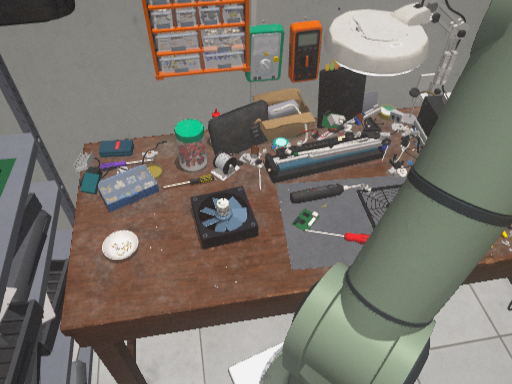

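The top view shows the fan near (224,189), its off-white nut at (222,187) and the dish at (140,179). The scene view agrees: nut at (222,205), dish at (120,245). Next I'll turn these into world positions.

```bash
cat > h.py <<'E'
import numpy as np,cv2
from workcell import *
def ray(c,u,v,fish=False):
    x,y=(u-c['cx'])/c['fx'],(v-c['cy'])/c['fy']
    if fish:
        r=np.hypot(x,y); k=np.sin(r)/r if r>1e-9 else 1
        d=np.array([x*k,-y*k,-np.cos(r)])
    else: d=np.array([x,-y,-1.])
    M=c['cam_to_world']; return M[:3,3],M[:3,:3]@d
def onplane(c,u,v,z,fish=False):
    o,d=ray(c,u,v,fish); return o+d*(z-o[2])/d[2]
def white(img,box,vmin=150,smax=60):
    h=cv2.cvtColor(img,cv2.COLOR_BGR2HSV); m=((h[...,2]>vmin)&(h[...,1]<smax)).astype(np.uint8)
    k=np.zeros_like(m);u0,v0,u1,v1=box;k[v0:v1,u0:u1]=1;m*=k
    n,l,st,ce=cv2.connectedComponentsWithStats(m); i=1+np.argmax(st[1:,4]); return (l==i).astype(np.uint8),st[i],ce[i]
def R(yaw): # tool down, tool y axis at angle yaw from world y (x axis at yaw)
    c,s=np.cos(yaw),np.sin(yaw); return np.array([[c,s,0],[s,-c,0],[0,0,-1.]])
E
python3 - <<'E'
from h import *
for n,bn,bd in(("top",(205,172,240,205),(120,160,160,200)),("scene",(208,190,238,215),(95,225,145,270))):
    c=dict(np.load(n+'.npz'))
    m,st,ce=white(c['image'],bn); print(n,'nut',st,ce,onplane(c,*ce,78),c['range_z'][int(ce[1]),int(ce[0])])
    m,st,ce=white(c['image'],bd); print(n,'dish',st,ce,onplane(c,*ce,15),(st[2],st[3]))
# fan dark contour in top
c=dict(np.load('top.npz'));g=c['image'].max(2);m=(g<50).astype(np.uint8);k=np.zeros_like(m);k[155:225,188:262]=1;m*=k
m=cv2.morphologyEx(m,cv2.MORPH_OPEN,np.ones((3,3)))
p=np.argwhere(m)[:,::-1].astype(np.float32);r=cv2.minAreaRect(p);print('fan',r,[onplane(c,*q,46).round(1).tolist() for q in cv2.boxPoints(r)],onplane(c,*r[0],46))
E
```

```text
top nut [217 182  12  13 107] [222.34579439 187.61682243] [515.81624442  16.22222286  78.        ] 1260.6697
top dish [125 165  29  29 642] [139.20560748 178.85981308] [548.75413952 295.90967341  15.        ] (np.int32(29), np.int32(29))
scene nut [216 198  14  11 102] [222.45098039 202.97058824] [513.46167987  17.14788903  78.        ] 1115.2649
scene dish [102 230  37  30 825] [119.59757576 244.37818182] [546.00286397 295.9806466   15.        ] (np.int32(37), np.int32(30))
fan ((0.0, 0.0), (0.0, 0.0), 0.0) [[1151.9, 788.8, 46.0], [1151.9, 788.8, 46.0], [1151.9, 788.8, 46.0], [1151.9, 788.8, 46.0]] [1151.93448702  788.81994235   46.        ]
```

Run:
```python
from h import *
for z in (52,):
  for y in np.arange(-3.1,3.2,.4):
    q=inverse_kinematics([514.5,16.5,z],R(y)); print(round(y,2),None if q is None else np.round(q,2))
s=read_state()
movep([514.5,16.5,180],R(0.0)) if inverse_kinematics([514.5,16.5,180],R(0.)) is not None else print('no')
s=read_state();print(s['time'],s['qpos'],s['ft_force'],s['eef_pos'])
c=camera('wrist');np.savez('w1.npz',**c);cv2.imwrite('pics/w1.png',c['image']);print(c['fx'],c['cx'],c['cy'],c['cam_to_world'].round(3).tolist())
```

```text
-3.1 [ 0.39  0.73 -0.74  1.99  0.76  0.72  0.78]
-2.7 [ 0.59  0.89 -1.07  1.98  1.01  0.94  0.99]
-2.3 [ 0.69  1.04 -1.28  1.98  1.15  1.13  1.3 ]
-1.9 [-0.83  1.01  1.09  2.05 -1.2   0.94 -2.52]
-1.5 [-0.58  0.74  0.62  2.04 -0.76  0.6  -2.5 ]
-1.1 [-0.34  0.65  0.26  2.03 -0.32  0.5  -2.51]
-0.7 [-0.18  0.63  0.04  2.02 -0.05  0.5  -2.37]
-0.3 [-0.12  0.63 -0.03  2.02  0.04  0.5  -2.05]
0.1 [-0.06  0.63 -0.11  2.01  0.14  0.51 -1.74]
0.5 [-0.    0.63 -0.19  2.01  0.23  0.52 -1.43]
0.9 [ 0.06  0.64 -0.28  2.01  0.32  0.54 -1.11]
1.3 [ 0.13  0.65 -0.37  2.    0.42  0.57 -0.8 ]
1.7 [ 0.21  0.67 -0.48  2.    0.53  0.6  -0.5 ]
2.1 [ 0.27  0.68 -0.57  2.    0.61  0.64 -0.18]
2.5 [ 0.33  0.71 -0.66  1.99  0.69  0.68  0.16]
2.9 [ 0.38  0.73 -0.73  1.99  0.75  0.71  0.51]
2.45 [ 0.0720717   0.42590361 -0.28413657  1.92870506  0.16113523  0.80871581
 -1.87137236] [0.24960659 0.630627   0.49215832] [514.61033926  15.74321724 180.0049779 ]
297.3186396354542 250.51893387775485 189.53182282107588 [[0.0, 0.958, 0.286, 587.649], [-1.0, -0.0, 0.001, 16.502], [0.001, -0.286, 0.958, 322.478], [0.0, 0.0, 0.0, 1.0]]
```

View pics/w1.png

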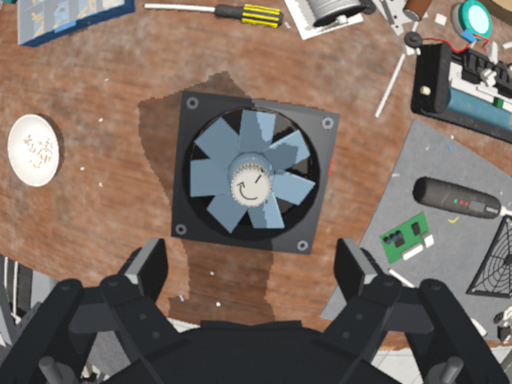

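The wrist view shows the nut's top at about (248,185), with its line pointing up and right, and the fingers symmetric about column 250. I'll locate the nut's top, the fan's housing and the mark.

```bash
cat >> h.py <<'E'
def cloud(c):
    v,u=np.mgrid[0:384,0:512]; x=(u-c['cx'])/c['fx'];y=(v-c['cy'])/c['fy'];r=np.hypot(x,y)+1e-9
    z=c['range_z'].astype(float); t=np.tan(r)/r
    P=np.stack([x*t*z,-y*t*z,-z],-1); M=c['cam_to_world']; return P@M[:3,:3].T+M[:3,3]
def nuttop(c,guess=(514.5,16.5),win=22,dz=4):
    P=cloud(c); near=(np.hypot(P[...,0]-guess[0],P[...,1]-guess[1])<win)&(c['range_z']>0)&(P[...,2]>60)
    zt=np.percentile(P[near][:,2],90); m=near&(P[...,2]>zt-dz)
    vu=np.argwhere(m); (cu,cv),rad=cv2.minEnclosingCircle(vu[:,::-1].astype(np.float32))
    xy=cv2.fitEllipse(cv2.convexHull(P[m][:,:2].astype(np.float32)))
    return zt,m,P[m].mean(0),xy,(cu,cv,rad)
E
python3 - <<'E'
from h import *
c=dict(np.load('w1.npz'));zt,m,ce,el,mc=nuttop(c);print('nut',zt,ce.round(1),el,mc)
P=cloud(c);f=(np.abs(P[...,2]-46)<5)&(np.hypot(P[...,0]-514,P[...,1]-16)<115)&(c['range_z']>0)&(c['image'].max(2)<110)
f=cv2.morphologyEx(f.astype(np.uint8),cv2.MORPH_OPEN,np.ones((3,3)))>0
print('fan z',np.median(P[f][:,2]),cv2.minAreaRect(P[f][:,:2].astype(np.float32)))
d=(np.abs(P[...,2]-16)<5)&(np.hypot(P[...,0]-547,P[...,1]-296)<70)&(c['range_z']>0)
print('dish',d.sum(),cv2.fitEllipse(cv2.convexHull(P[d][:,:2].astype(np.float32))) if d.sum()>20 else '')
cr=cv2.resize(c['image'][155:215,215:285],None,fx=8,fy=8,interpolation=cv2.INTER_CUBIC);cv2.imwrite('pics/w1c.png',cr)
E
```

```text
nut 276.03336841907446 [528.2  16.5 276.5] ((530.0262451171875, 16.28781509399414), (12.360621452331543, 26.495784759521484), 179.24119567871094) (251.5, 376.0, 52.9647102355957)
fan z 45.77971178554441 ((516.8202514648438, 16.775062561035156), (149.6461944580078, 151.0035400390625), 82.03001403808594)
dish 874 ((548.3353881835938, 294.12542724609375), (91.2645492553711, 92.73238372802734), 9.94463062286377)
```

View pics/w1c.png

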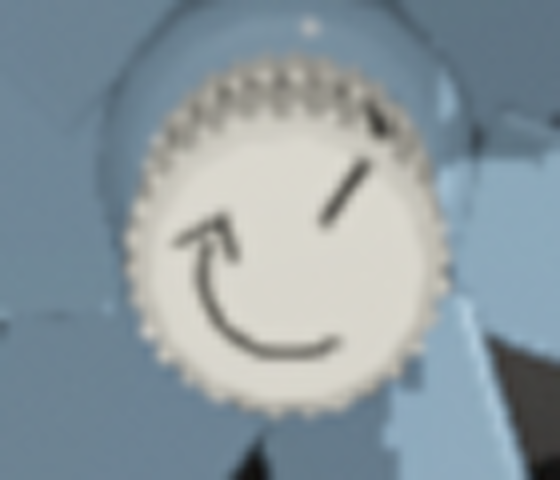

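```bash
sed -i "s/(P\[...,2\]>60)/(P[...,2]>60)\&(P[...,2]<115)/" h.py
python3 - <<'E'
from h import *
c=dict(np.load('w1.npz'));zt,m,ce,el,mc=nuttop(c);print('nut',zt,ce.round(1),el,mc)
P=cloud(c)
for p in((325,225),(365,160),(290,265)):
    u,v=p[0]/8-.5+215+.0,p[1]/8-.5+155; print(u,v,onplane(c,u,v,81,True).round(1),P[int(round(v)),int(round(u))].round(1))
E
```

```text
nut 83.57106785822212 [518.   16.5  82.5] ((517.1648559570312, 16.335041046142578), (33.12251663208008, 33.58222198486328), 87.1874008178711) (250.60447692871094, 187.223876953125, 19.619935989379883)
255.125 182.625 [521.8  12.5  81. ] [522.   12.6  82.9]
260.125 174.5 [528.8   8.3  81. ] [529.6   8.5  82.7]
250.75 187.625 [517.4  16.1  81. ] [517.9  15.9  83.8]
```

Run:
```python
from h import *
movep([516.5,16.5,180],R(np.pi)); s=read_state();print(s['time'],s['qpos'].round(2),s['ft_force'],s['eef_pos'],s['tool_rot'].round(4))
c=camera('wrist');np.savez('w2.npz',**c)
zt,m,ce,el,mc=nuttop(c,(517,16.5));print('nut',zt,ce.round(1),el)
P=cloud(c);f=(np.abs(P[...,2]-46)<5)&(np.hypot(P[...,0]-514,P[...,1]-16)<115)&(c['range_z']>0)&(c['image'].max(2)<110)
f=cv2.morphologyEx(f.astype(np.uint8),cv2.MORPH_OPEN,np.ones((3,3)))>0
print('fan',cv2.minAreaRect(P[f][:,:2].astype(np.float32)))
s=read_state();print(s['eef_pos'],s['ft_force'])
```

```text
4.9083 [ 0.59  0.61 -1.03  1.9   0.63  1.    0.85] [0.63431156 0.41619418 0.25784137] [516.45669732  16.49721704 179.95989867] [[-1.e+00  7.e-04 -1.e-04]
 [ 7.e-04  1.e+00 -1.e-04]
 [ 1.e-04 -1.e-04 -1.e+00]]
nut 83.55348626853578 [515.9  16.5  82.5] ((516.8524169921875, 16.490610122680664), (33.467613220214844, 33.56318664550781), 169.94309997558594)
fan ((517.0614624023438, 16.633934020996094), (150.9169464111328, 150.37351989746094), 81.6514663696289)
[516.50985736  16.50431208 179.97916943] [-0.62864287  0.63773896  0.35370632]
```

Run:
```python
from h import *
C=(517.0,16.45)
movel([*C,90],max_speed=120);print(movel([*C,49],max_speed=60,guard=8)); s=read_state();f0=s['ft_force'];print(s['time'],f0,s['eef_pos'])
clamp(); 
for i in range(3):
    s=read_state();print(s['time'],s['ft_force']-f0,s['torque'],s['eef_pos'],s['finger_gap'],s['gripper_force']);wait(.1)
```

```text
False
6.6917 [-0.61787092  0.23453945  0.88327008] [517.12579154  16.60776435  49.15530789]
7.2167 [-0.37963855 -0.76174209  6.13879899] [-0.33028341  0.31614802 -0.04202788] [517.08996275  16.27144713  49.26292954] 33.05091810866826 58.85372559539974
7.3167 [-0.65311893 -1.92504215  5.32304929] [-0.34628666  0.33061738  0.00570745] [517.10158999  16.27175934  49.26357557] 33.0310081941324 58.858647043816745
7.4167 [-0.84780772 -1.33437805  5.55419322] [-0.37742969  0.29356104 -0.0427244 ] [517.09616319  16.26681708  49.26989671] 33.068577751029856 58.86029987130314
```

```bash
cat >> h.py <<'E'
def turn(C,yaw,z,f0z,n,d,lead,target=2.,k=.03,g=.0,lim=14,speed=20,every=1,zmax=1e9):
    """n screw steps of d rad clockwise, rising by lead mm/rad plus force feedback"""
    for i in range(n):
        fz=np.mean([read_state()['ft_force'][2] for _ in range(1)])-f0z
        e=fz-target
        lead=float(np.clip(lead+g*e,1.4,6.6)); yaw-=d; z+=lead*d+float(np.clip(k*e,-.25,.4))
        movel([*C,z],R(yaw),max_speed=speed)
        s=read_state(); f=s['ft_force']; 
        if i%every==0: print(f"{s['time']:.2f} yaw {yaw:.3f} z {z:.2f} act {s['eef_pos'][2]:.2f} fx {f[0]:.1f} fy {f[1]:.1f} fz {f[2]-f0z:.1f} tz {s['torque'][2]:.2f} lead {lead:.2f} gap {s['finger_gap']:.2f}")
        if abs(f[2]-f0z)>lim or np.hypot(f[0],f[1])>lim+4: print('STOP');break
        if z>zmax: break
    return yaw,z,lead
E
python3 - <<'E'
from h import *
print(turn((517.0,16.45),np.pi,49.2,0.88,6,.05,4.0))
E
```

```text
7.77 yaw 3.092 z 49.49 act 49.55 fx -0.2 fy -0.8 fz 1.2 tz -0.05 lead 4.00 gap 33.14
8.02 yaw 3.042 z 49.67 act 49.62 fx -0.6 fy -0.6 fz -3.2 tz 0.03 lead 4.00 gap 32.88
8.27 yaw 2.992 z 49.71 act 49.68 fx -0.1 fy -0.4 fz -2.7 tz -0.03 lead 4.00 gap 32.94
8.52 yaw 2.942 z 49.77 act 49.77 fx 0.8 fy 0.1 fz -1.0 tz -0.01 lead 4.00 gap 32.90
8.77 yaw 2.892 z 49.88 act 49.91 fx -0.5 fy -0.2 fz -1.2 tz -0.02 lead 4.00 gap 32.88
9.02 yaw 2.842 z 49.98 act 50.01 fx -0.7 fy 0.5 fz -0.9 tz 0.02 lead 4.00 gap 32.73
(2.841592653589794, 49.980358966198864, 4.0)
```

Run:
```python
from h import *
print(turn((517.0,16.45),2.8416,49.98,0.88,8,.08,2.2,target=0,g=.03))
```

```text
9.27 yaw 2.762 z 50.13 act 50.17 fx 0.0 fy 0.9 fz -1.7 tz -0.02 lead 2.17 gap 32.67
9.52 yaw 2.682 z 50.24 act 50.29 fx 0.0 fy -0.8 fz -2.0 tz 0.03 lead 2.12 gap 33.08
9.77 yaw 2.602 z 50.35 act 50.38 fx 0.2 fy -0.6 fz -1.9 tz 0.00 lead 2.06 gap 32.81
10.02 yaw 2.522 z 50.46 act 50.49 fx 0.2 fy -0.3 fz -1.6 tz -0.07 lead 2.01 gap 33.08
10.27 yaw 2.442 z 50.57 act 50.59 fx -0.3 fy -0.2 fz -1.3 tz 0.01 lead 1.96 gap 32.99
10.52 yaw 2.362 z 50.68 act 50.70 fx -1.5 fy -0.1 fz -1.6 tz 0.04 lead 1.92 gap 32.80
10.77 yaw 2.282 z 50.78 act 50.80 fx -0.4 fy -0.6 fz -0.9 tz 0.03 lead 1.87 gap 32.93
11.02 yaw 2.202 z 50.90 act 50.94 fx -0.8 fy 0.5 fz -0.6 tz 0.03 lead 1.84 gap 32.96
(2.2015999999999996, 50.90176410266474, 1.844782673508719)
```

Run:
```python
from h import *
c=camera('wrist');np.savez('w3.npz',**c);cv2.imwrite('pics/w3.png',cv2.resize(c['image'][184:,130:380],None,fx=2.4,fy=2.4,interpolation=cv2.INTER_CUBIC))
```

```text
(no output)
```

View pics/w3.png

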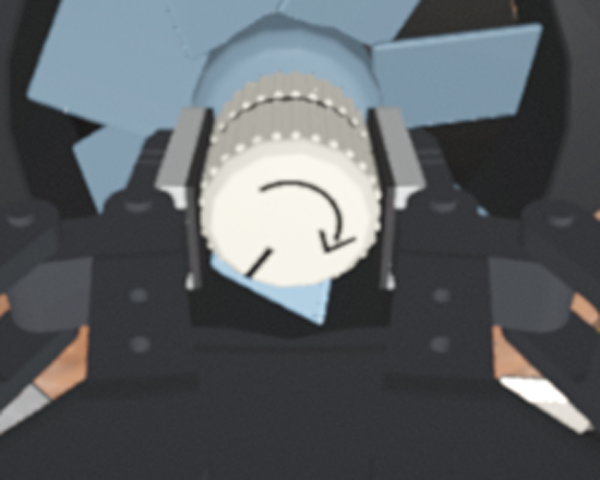

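The view shows the nut between the pads, with its mark at crop (248,275) and top centre at (292,212). The mark has turned with the hand, so there is no slip. Continuing.

Run:
```python
from h import *
print(turn((517.0,16.45),2.2016,50.90,0.88,28,.1,1.85,target=0,g=.02,every=3))
```

```text
11.32 yaw 2.102 z 51.05 act 51.11 fx -1.0 fy 0.1 fz -0.6 tz -0.02 lead 1.83 gap 32.82
12.07 yaw 1.802 z 51.79 act 51.83 fx -1.7 fy -1.4 fz 4.6 tz -0.02 lead 1.95 gap 32.92
12.82 yaw 1.502 z 52.84 act 52.93 fx -0.8 fy -0.5 fz 6.9 tz 0.00 lead 2.22 gap 32.79
13.57 yaw 1.202 z 54.11 act 54.16 fx -2.9 fy -0.5 fz 6.4 tz -0.01 lead 2.58 gap 32.78
14.32 yaw 0.902 z 55.49 act 55.44 fx -1.5 fy -1.7 fz 3.7 tz 0.03 lead 2.93 gap 32.94
15.07 yaw 0.602 z 56.77 act 56.72 fx -2.6 fy -0.6 fz 3.3 tz -0.01 lead 3.17 gap 32.54
15.82 yaw 0.302 z 57.97 act 57.99 fx -1.5 fy -0.4 fz 2.2 tz -0.04 lead 3.32 gap 32.82
16.57 yaw 0.002 z 59.15 act 59.19 fx -0.3 fy 1.3 fz 1.9 tz 0.02 lead 3.42 gap 33.25
17.32 yaw -0.298 z 60.26 act 60.30 fx -0.1 fy 1.2 fz 1.3 tz 0.03 lead 3.47 gap 33.13
18.07 yaw -0.598 z 61.38 act 61.40 fx 0.0 fy -0.6 fz 0.7 tz -0.01 lead 3.51 gap 32.82
(-0.5984000000000009, 61.37694679744094, 3.5125732866132444)
```

Run:
```python
from h import *
C=(517.0,16.45);y=-0.5984;z=61.38
f=read_state()['ft_force'][2]-.88
hit=movel([*C,z+5],max_speed=8,guard=7);s=read_state();print(hit,s['time'],s['eef_pos'],s['ft_force']-[0,0,.88])
if hit:
    movel([*C,z+.5],max_speed=15);s=read_state();print(s['time'],s['ft_force'],s['eef_pos'])
```

```text
False 18.8417 [516.97458153  16.45843411  66.36144529] [ 0.09830958 -0.9199915  -1.39917003]
```

Run:
```python
from h import *
C=(517.0,16.45)
print(movel([*C,92],max_speed=30,guard=6));s=read_state();print(s['time'],s['eef_pos'],s['ft_force'],s['finger_gap']);wait(.15)
c=camera('wrist');cv2.imwrite('pics/w4.png',cv2.resize(c['image'][184:,130:380],None,fx=2.4,fy=2.4,interpolation=cv2.INTER_CUBIC))
```

```text
False
19.8417 [516.88756152  16.44231605  91.83920241] [ 0.23430933 -0.24281394 -0.9549669 ] 32.559409699532104
```

View pics/w4.png

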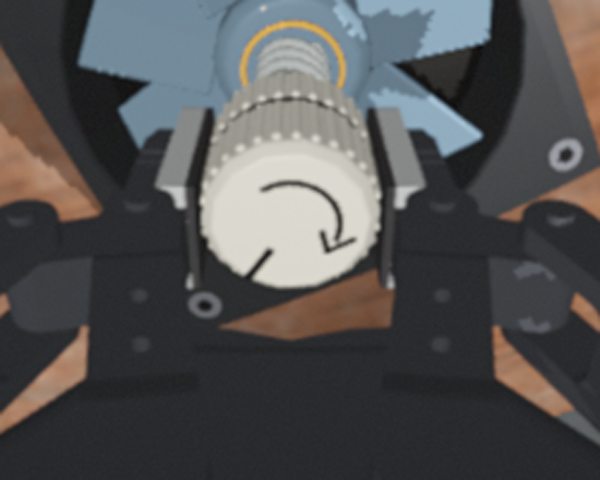

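The nut is held square and unslipped, with the bare thread and brass washer visible below it. As gripped, the fingers would sit low in the dish and meet its wall on opening. So I'll set the nut on clear bench and re-grip it higher.

Run:
```python
from h import *
movel([517,16.45,130],max_speed=120)
movep([490,165,100],R(0.7));s=read_state();print(s['time'],s['qpos'].round(2),s['finger_gap'])
movel([490,165,14],max_speed=80);wait(.15);f0=read_state()['ft_force']
print(movel([490,165,0.5],max_speed=10,guard=4));s=read_state();print(s['time'],s['eef_pos'],s['ft_force']-f0)
zt=s['eef_pos'][2]
if zt>1.5:
    movel([490,165,zt],max_speed=20); print(read_state()['ft_force']-f0)
```

```text
21.2667 [-0.25  0.55 -0.26  1.98  0.23  0.64 -1.52] 32.76138300466547
True
23.7833 [489.9571654  165.00553968   1.50932248] [-1.21312296 -1.1809503   8.64365405]
[0.70692058 0.28705235 2.19763742]
```

Run:
```python
from h import *
open_gripper(); movel([490,165,11.6],max_speed=40); clamp(); s=read_state();print(s['time'],s['finger_gap'],s['gripper_force'],s['ft_force'])
movel([490,165,90],max_speed=100)
movep([500,265,110],R(0.7)); wait(.15); s=read_state();print(s['time'],s['finger_gap'],s['gripper_force'],s['qpos'].round(2))
c=camera('wrist');np.savez('w5.npz',**c);cv2.imwrite('pics/w5.png',c['image'])
P=cloud(c)
for lo,hi in((14,22),(11,21)):
    d=(P[...,2]>lo)&(P[...,2]<hi)&(np.hypot(P[...,0]-548,P[...,1]-295)<60)&(c['range_z']>0)
    print('dish',d.sum(),cv2.fitEllipse(cv2.convexHull(P[d][:,:2].astype(np.float32))) if d.sum()>20 else '')
```

```text
25.5333 32.360440920330625 58.97694749291986 [-2.10867142 -0.49855915  8.06689525]
27.1083 32.554067408458735 59.4794156961143 [-0.41  0.6  -0.25  1.85  0.22  0.72 -1.66]
dish 2294 ((548.7763671875, 294.1841125488281), (91.80229187011719, 92.0652847290039), 62.80205154418945)
dish 3459 ((548.7763671875, 294.1841125488281), (91.80229187011719, 92.0652847290039), 62.80205154418945)
```

View pics/w5.png

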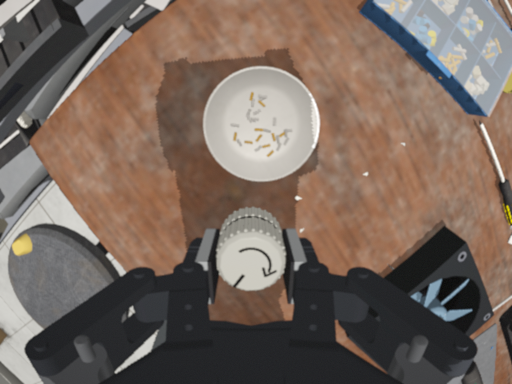

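The wrist view shows the nut held upright at (250,260) and the dish at (261,124), its floor strewn with small screws. The fit puts the dish at (548.8, 294.2). Placing the nut now.

Run:
```python
from h import *
D=(548.8,294.2)
movel([*D,70],max_speed=120);movel([*D,26],max_speed=70);wait(.2);f0=read_state()['ft_force']
print(movel([*D,13],max_speed=7,guard=3.5));s=read_state();print(s['time'],s['eef_pos'],s['ft_force']-f0)
open_gripper();wait(.1);s=read_state();print(s['time'],s['ft_force']-f0,s['eef_pos'])
movel([*D,110],max_speed=70);movel([D[0]-50,D[1]-30,150],max_speed=120);wait(.3)
c=camera('wrist');np.savez('w6.npz',**c);cv2.imwrite('pics/w6.png',c['image']);print(read_state()['time'],read_state()['ft_force'])
P=cloud(c);d=(P[...,2]>12)&(P[...,2]<60)&(np.hypot(P[...,0]-548,P[...,1]-295)<60)&(c['range_z']>0)
print('dish',cv2.fitEllipse(cv2.convexHull(P[d][:,:2].astype(np.float32))))
n=d&(P[...,2]>33);print('nut',P[n].mean(0),np.percentile(P[n][:,2],[10,50,95]))
```

```text
True
30.1583 [548.81499645 294.19021642  16.15537209] [-0.02329509 -1.81096888  7.96346921]
30.825 [ 0.21870932 -0.09698584 -0.29703378] [548.38856815 293.96095871  15.57667032]
33.4167 [ 0.51575014 -0.01357879 -0.57531294]
dish ((548.6844482421875, 294.2193908691406), (91.45291137695312, 92.22563934326172), 45.076019287109375)
nut [549.27640651 295.35064512  38.77290773] [37.2476848  38.97066437 40.23800623]
```

View pics/w6.png

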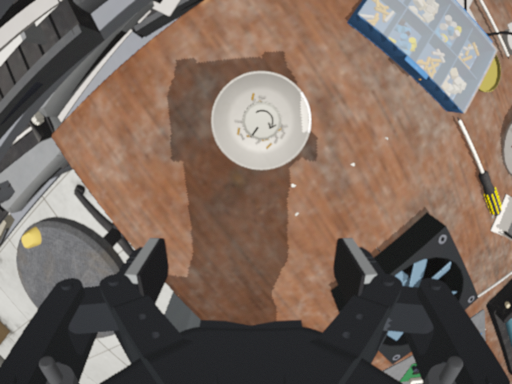

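The nut stands upright in the middle of the dish at (263,122), the dish has not moved, and the gripper is clear.

```bash
python3 -c "
from workcell import *
print(finish_job())"
```

```text
the job is handed in; nothing more can be done
None
```

The nut came off its left-hand thread without strain (vertical hand force under about 7 N at every reading I logged), and now stands upright and centred in the screw dish. The dish hasn't moved, and the job was handed in at about 33 s; no verdict was returned.

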